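Shut the spice cupboard and hold a bag clip open round its recipe card

TASK

Push the door of the small spice cupboard fully shut until its catch takes it, so that the recipe card on the door stands still. Then squeeze open the large bag clip that is clamped on the front rim of the wooden box, lift it off and lower it over the middle of the card's top edge, square to the card, so that the gaping jaws straddle the edge by about 2 cm without touching it. Finish there, still holding the clip squeezed wide open (I will slip a second sheet in behind the card), and leave the other things on the worktop where they are.

Things in the scene. Friction and masses are not known exactly. Their poses are not given: they have to be found in the camera images.
- cupboard: Small spice cupboard of pale wood standing on the worktop, fixed: 130 deep (x) x 320 wide (y) x 160 mm high, open front towards -x (the robot), jars inside. Origin: centre of its underside, z up; at yaw 0 its axes are the world's. Shut door: outer face at x = -80 mm; card_edge at x = -83, y = +40, z = 210 mm; door_push at x = -80, y = -108, z = 125 mm.
- door (a joint): Hinge of the cupboard's door, rad: 0 shut, grows as it swings out towards the robot (starts at 0.3 to 0.65; slightly stiff, stays where left). Its outer face lies 7.5 mm outside the hinge axis. At about 0.05 rad a strike on the door meets a sprung roller; some 5 N at door_push forces it over (top at 0.02), then the roller pulls the door to 0 and keeps it there.
- door_hinge (a point): Foot of the door's vertical hinge axis, at x = -72.5, y = +154, z = 0 mm in the cupboard's frame: the left end seen from the robot. From here the door runs towards the cupboard's -y when shut: 308 mm wide, 15 mm thick, from z = 10 to 146 mm. Turns with the door.
- door_push (a point): Flat bare place on the door's outer face to push on: 46 mm from its free edge, 125 mm above the worktop, 262 mm from the hinge, 73 mm beyond the card's side edge. Moves with the door; x: door's normal, into the cupboard; y: along the door to the hinge; z: up. A 26 mm round knob, 24 mm proud, sits lower, centred 55 mm above the worktop.
- card_edge (a point): Middle of the top edge of the stiff brown recipe card (150 wide, 3 mm thick, white sheet on its front) that stands upright in a wooden holder on the door's outer face, 210 mm above the worktop, 64 above the door, 50 above the cupboard's top. It moves with the door and does not come off. x: card's normal, towards the cupboard; y: along the edge to the hinge; z: up.
- caddy: Open wooden box, 100 (x) x 150 (y) x 70 mm high, walls 5 mm, fixed on the worktop, with two garlic bulbs in it (below the rim); two small bag clips (37 mm wide, standing 33 mm above the rim) are clamped on the middle of its two short end walls. Origin: centre of its underside, z up.
- clip: The large steel bag clip (50 to 100 g, 60 mm wide), clamped by its own spring on the box wall that looks to -x, levers up, jaws down. It sits astride the wall with its spring on the rim. Origin: middle of the hinge pin, 5 mm above the rim; x: squeeze direction, level, across the wall; y: along the pin; z: up to the levers. The jaws' rubber lips end 48 mm below the pin, on both sides of the wall.
- clip_levers (a point): Midway between the two lever ends, 46 mm above the pin; axes as clip. Levers: steel plates 34 mm wide (y), splaying up from the pin (20 mm over the outsides) to their ends (46 mm over the outsides while on the wall). Squeezed along x they turn parallel: 22 mm over the outsides when wide open (the pin then hangs 4 mm lower under the ends). Pinch them with the pads over the upper 30 mm.
- clip_front (a joint): Opening of the front leaf, rad: 0 jaws shut on nothing, 0.05 on the box wall, 0.28 wide open on its stop (lips gape 25 mm, evenly either side of the pin). Squeezing takes 5 N on each lever at first and 9 N wide open; 20 N is ample and the stop takes the rest. Less squeeze and it springs shut.
- clip_back (a joint): The same for the back leaf; the two leaves turn alike.
- lemon: Lemon, 71x53x51 mm, loose, a bystander. Origin: centre of its underside.
- onion: Brown onion, 71x73x99 mm, loose, a bystander. Origin: centre of its underside.
- cup: Blue and white mug, 107 mm high, loose, a bystander. Origin: centre of its underside.
- ramekin: White ramekin, 68 mm wide, 36 mm high, loose, a bystander. Origin: centre of its underside.
Things that resemble listed ones, but are neither listed nor needed, are in the scene too. Leave any orange look-alike of the clip alone.

How it is judged:
By the outcome, as a careful person would: the job done as asked, in the order asked, and still so for the second after the job is handed in, while the arm keeps its last pose, push and grip.
It also fails if it takes over 61 s, if anything falls off the work surface, if the arm or the gripper's body presses on something with over 40 N, if the wrist force passes 120 N, or if a joint passes its speed limit or range.

ROBOT

A 6-joint arm with a two-finger parallel gripper is mounted at the origin on the work surface; the furniture and walls round the work are solid. World frame = base frame: x ahead of the robot, y to its left, z up, the work surface at z = 0. Lengths are in m, angles in rad, forces in N, time in s.
With the tool pointing down it reaches from about 0.375 to 0.925 m from the base axis. Payload 5.7 kg.
Tool frame: the origin (TCP) lies on the centre line of the jaws, within the pads' length; the fingertips stand 22 mm ahead of it and the grasp point (between the pads) lies 3 mm ahead of it (ctrl.tip_reach is the z of the fingertips in the tool frame, in m); z points along the fingers, y is the line along which they close (so a half turn about z gives the same grasp; the last joint's range is limited). The gripper opens to 85 mm and grips with 20 to 120 N. Pads are 22 mm wide; open, the fingers measure 114 mm over their backs; the gripper's body (76 mm by 85 mm) begins 54 mm behind the grasp point. The pads swing forward as they close: fully open they stand 13 mm farther back than shut.
Start: joints at [1.23, 0.359, 1.51, -0, 1.272, -0.115], TCP at [0.134, 0.585, 0.253] pointing down, gripper open.
Joint ranges: [-2.97, 2.97], [-1.01, 2.36], [0.21, 2.38], [-0.96, 4.11], [0.2, 2.71], [-2.98, 2.98]. Speed limits (rad/s): [2.39, 2.39, 3.14, 3.14, 3.14, 3.14].

INTERFACE

Orientations are given as a rotation vector (axis times angle).
In Python, from station import ctrl, eyes, nets gives the robot as it stands.
- The arm moves only by the shell command python3 -m creep 'ROWS' [FORCE]. ROWS is JSON, a list of rows, each an object of numbers: "tx", "ty", "tz": the shift along the tool's x, y, z in mm; "ax", "ay", "az": the turn, a rotation vector about the tool's x, y, z in rad; "fingers": the opening, from 0 (shut) to 1 (fully open). A call has 1 to 20 rows; each row shifts and turns the commanded pose from where the row before left it, along the tool's axes as they then stand; what a row does not reach is not made up. A row lasts 1/8 s, in which the tool goes at most 62.5 mm and 10.7 degrees, less where a joint would pass 70% of its speed; a pose out of reach is approached as far as the arm can. A call is refused whole if a number of a shift passes 62.5 or a number of a turn 0.188, either way. A call with a gripper value outside its range is refused whole. The fingers move at their own pace and stop on an object; FORCE is the grip in N (left out, the last holds). Time passes only in rows, so rows that do not move let the fingers close. It gives the time, the measured TCP pose, the force, the opening and the grip force at its end, in the units of the state.
- ctrl.sense(): the state, without advancing time (a new reading comes with each control period).
- eyes.get_image(name): name is "scene" or "top" or "wrist"; returns a dict with "frame" (384x512x3 uint8, red, green, blue), "fov_y" (degrees; the focal length in pixels is half the picture's height over the tangent of half this angle, whatever the lens; pixels are square), "cx", "cy" (the principal point, pixels), "eye" and "rotation" of the camera in the world; the wrist camera has in their place "T_tool_cam" (4x4, takes a point from camera to tool coordinates, whose origin is the TCP and whose axes are the flange's). Camera axes: x right, y down, z forward; pixel columns grow to the right and rows downward; lengths in m; the calibration is good to about 2 mm. A picture is of the moment at which its call begins: read the wrist's pose just before it. There is no depth.
- ctrl.close_job(): hands the job in; it is judged then, once.
Trained networks look in a picture, given as the dict that the camera call returned (one of the last four; its "shot" number tells which), for a name from the list of things; names that differ only in an ending like _2 or _b are one class to them, and where a whole thing is asked for, a point or a joint stands for the part that bears it (a point fixed in the world has none). Each returns a list of dicts, best first, with "confidence" (0 to 1); they miss things now and then, are a little off and sometimes report something else, mostly with a low value. They report only what shows in the picture. A call takes as long as a camera call. They do not tell look-alikes from the thing itself.
- nets.trace(query, picture): "pixels" (384x512 bool, what is visible of it) and "uv" ([column, row] in pixels, amid what is visible of it).
- nets.pinpoint(query, picture): "uv" ([column, row] in pixels: a listed point, or the origin of a listed thing).
The state is a dict: "t": time; "joint_positions": joint angles; "qvel": joint speeds; "joint_efforts": joint torques, N m; "tcp_pos": TCP position; "tcp_rot": TCP orientation; "ft_force": force on the tool from outside, world axes, zero at the start; "ft_torque": the same for the moment, N m; "width": finger opening in m; "finger_force": force on a finger pad.
Only numpy, scipy, OpenCV 4.12 (cv2) and the standard library are available. Lean on these libraries where they do the work, as an engineer would, in place of code of your own. Each camera call takes 0.05 s, during which the arm holds its last target. There are 200 camera calls.

## Working session

There is one attempt and no reset: what is moved stays moved. The work goes in short steps, Python scripts to look and compute and a shell command to move; the robot and the scene stay as the last step left them, time stands still between calls to the robot, and variables do not carry over. Pictures are saved under pics/ and viewed, at most 10 in all, crops included, and the job is handed in when it is done.

```bash
mkdir -p pics; ls
cat > h.py <<'E'
import numpy as np, cv2
from scipy.spatial.transform import Rotation as R
from station import ctrl, eyes, nets
def cam(p,s=None):
    f=p["frame"].shape[0]/2/np.tan(np.radians(p["fov_y"])/2)
    if "eye" in p: return f,np.array(p["eye"]),np.array(p["rotation"])
    s=s or ctrl.sense(); Rt=R.from_rotvec(s["tcp_rot"]).as_matrix(); T=np.array(p["T_tool_cam"])
    return f,Rt@T[:3,3]+s["tcp_pos"],Rt@T[:3,:3]
def ray(p,uv,s=None):
    f,e,M=cam(p,s); d=M@np.array([(uv[0]-p["cx"])/f,(uv[1]-p["cy"])/f,1]); return e,d/np.linalg.norm(d)
def onz(p,uv,z,s=None):
    e,d=ray(p,uv,s); return e+d*(z-e[2])/d[2]
def tri(rs):
    A=sum(np.eye(3)-np.outer(d,d) for e,d in rs); b=sum((np.eye(3)-np.outer(d,d))@e for e,d in rs)
    x=np.linalg.solve(A,b); return x,[np.linalg.norm(np.cross(x-e,d)) for e,d in rs]
def proj(p,X,s=None):
    f,e,M=cam(p,s); c=M.T@(np.array(X)-e); return np.array([p["cx"]+f*c[0]/c[2],p["cy"]+f*c[1]/c[2]])
def save(n,im,k=1): cv2.imwrite("pics/"+n,cv2.resize(im[...,::-1],None,fx=k,fy=k,interpolation=cv2.INTER_CUBIC))
E
python3 - <<'E'
from h import *
np.set_printoptions(precision=4,suppress=True)
s=ctrl.sense();print(s["t"],s["tcp_pos"],s["tcp_rot"],R.from_rotvec(s["tcp_rot"]).as_matrix(),ctrl.tip_reach)
P={n:eyes.get_image(n) for n in("scene","top")}
for n,p in P.items(): save(n+"0.png",p["frame"],1.5); print(n,p["fov_y"],p.get("eye"))
zz={"cupboard":0,"caddy":0,"lemon":0,"onion":0,"cup":0,"ramekin":0,"door_hinge":0,"door_push":.125,"card_edge":.21,"clip":.075,"clip_levers":.121}
for q in zz:
    rs=[]
    for n,p in P.items():
        for i,r in enumerate(nets.pinpoint(q,p)[:4]):
            print(q,n,np.round(r["uv"],1),round(r["confidence"],2),onz(p,r["uv"],zz[q]))
            if i==0: rs.append(ray(p,r["uv"]))
    if len(rs)==2: print("   tri",*tri(rs))
E
```

```text
pics
0.0 [0.1341 0.5841 0.2525] [-0.3538 -3.1212  0.0029] [[-0.9746  0.2239 -0.0006]
 [ 0.2239  0.9746 -0.0018]
 [ 0.0002 -0.0019 -1.    ]] 0.022
scene 50.931044669517576 [-0.1717 -0.5075  0.863 ]
top 54.49029744993763 [ 0.2583 -0.0233  1.3688]Traceback (most recent call last):
  File "<stdin>", line 11, in <module>
  File "h.py", line 12, in onz
    e,d=ray(p,uv,s); return e+d*(z-e[2])/d[2]
                                         ~^^^
IndexError: invalid index to scalar variable.
```

```bash
python3 - <<'E'
t=open('h.py').read().replace('np.array(p["rotation"])','(R.from_rotvec(p["rotation"]).as_matrix() if np.size(p["rotation"])==3 else np.array(p["rotation"]))');open('h.py','w').write(t)
E
python3 - <<'E'
from h import *
np.set_printoptions(precision=4,suppress=True)
P={n:eyes.get_image(n) for n in("scene","top")}
for n,p in P.items(): print(np.array(p["rotation"]),p["cx"],p["cy"])
zz={"cupboard":0,"caddy":0,"lemon":0,"onion":0,"cup":0,"ramekin":0,"door_hinge":0,"door_push":.125,"card_edge":.21,"clip":.075,"clip_levers":.121}
for q in zz:
    rs=[]
    for n,p in P.items():
        for i,r in enumerate(nets.pinpoint(q,p)[:4]):
            print(q,n,np.round(r["uv"],1),round(r["confidence"],2),onz(p,r["uv"],zz[q]))
            if i==0: rs.append(ray(p,r["uv"]))
    if len(rs)==2: print("   tri",*tri(rs))
E
```

```text
[-2.0678  1.0609 -0.478 ] 253.7207202903909 198.0109015346357
[-2.1652  2.0429 -0.2142] 252.9519838522233 189.3310758092289
cupboard scene [338.  223.2] 0.91 [ 0.696  -0.1882  0.    ]
cupboard top [304.6 155.8] 0.61 [ 0.6956 -0.1909  0.    ]
   tri [ 0.6942 -0.1898  0.0026] [np.float64(0.0009537940802100689), np.float64(0.0009537940802101769)]
caddy scene [221.  217.9] 0.6 [0.5065 0.1197 0.    ]
caddy top [222.2 199.3] 0.85 [0.5085 0.1113 0.    ]
   tri [0.5048 0.1132 0.0057] [np.float64(0.0036079229402278304), np.float64(0.003607922940227678)]
lemon scene [152.8 223.8] 0.59 [0.3644 0.2742 0.    ]
lemon scene [353.7 318.2] 0.5 [ 0.4183 -0.3714  0.    ]
lemon top [174.9 233. ] 0.69 [0.3731 0.2749 0.    ]
lemon top [219.8 204.3] 0.33 [0.4891 0.1188 0.    ]
   tri [ 0.3712  0.2785 -0.0071] [np.float64(0.0032399905429774246), np.float64(0.003239990542977418)]
onion scene [167.1 196.3] 0.6 [0.4836 0.3326 0.    ]
onion top [162.7 202.9] 0.57 [0.482  0.3318 0.    ]
   tri [0.482  0.3311 0.0018] [np.float64(0.0003635745468795438), np.float64(0.000363574546879522)]
cup scene [356.3 317.4] 0.6
[... 1182 characters left out ...]
float64(0.010999054592840073), np.float64(0.010999054592840191)]
clip scene [216.2 209.7] 0.8 [0.4664 0.0988 0.075 ]
clip scene [130.4 197.7] 0.72 [0.3576 0.3459 0.075 ]
clip top [145.2 232.2] 0.67 [0.3636 0.3617 0.075 ]
clip top [222.5 208. ] 0.6 [0.4638 0.1005 0.075 ]
   tri [0.4354 0.2492 0.0515] [np.float64(0.13545975255296297), np.float64(0.1354597525529629)]
clip_levers scene [127.9 184.6] 0.88 [0.3628 0.3487 0.121 ]
clip_levers scene [210.3 203. ] 0.63 [0.4411 0.0949 0.121 ]
clip_levers top [137.6 227. ] 0.61 [0.3757 0.3756 0.121 ]
clip_levers top [219.9 205.7] 0.58 [0.4639 0.1055 0.121 ]
   tri [0.3806 0.3826 0.0935] [np.float64(0.002894022396313139), np.float64(0.00289402239631308)]
```

View pics/scene0.png

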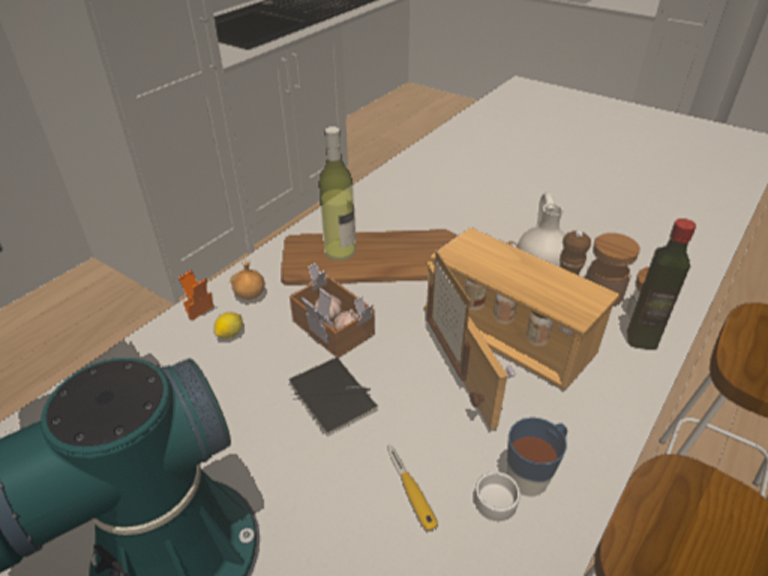

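View pics/top0.png

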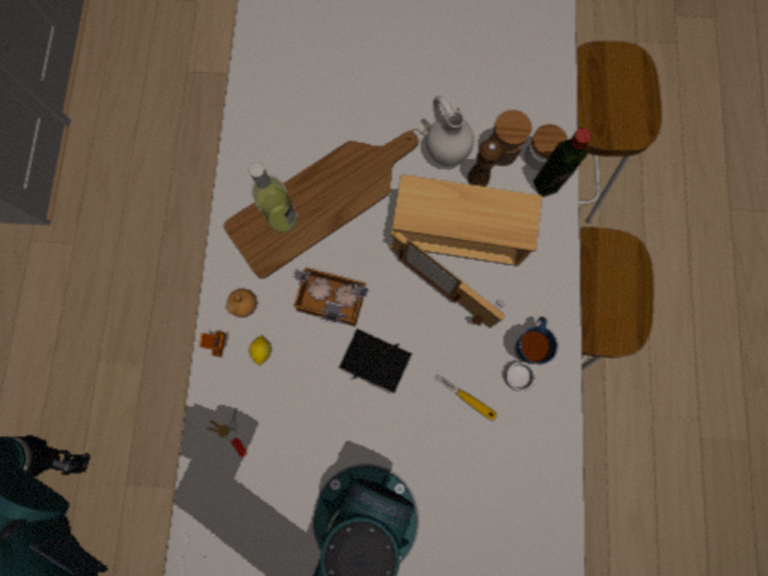

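Run:
```python
from h import *
P={n:eyes.get_image(n) for n in("scene","top")}
a=P["top"]["frame"][110:220,255:365]; b=P["scene"]["frame"][170:240,190:255]; c=P["top"]["frame"][170:220,190:250]
f=lambda i,w,h:cv2.resize(i,(w,h),interpolation=cv2.INTER_CUBIC)
o=np.zeros((600,800,3),np.uint8)
o[:440,:440]=f(a,440,440); o[:350,460:785]=f(b,325,350); o[350:600,460:760]=f(c,300,250)
save("crop1.png",o)
p=P["top"]
for n,uv,z in [("cb",(266.7,118),.16),("cb",(360.7,128.7),.16),("cb",(357,167),.16),("cb",(262.5,156),.16),("box",(205,179),.07),("box",(244,188),.07),("box",(237,216),.07),("box",(197,206),.07)]: print(n,onz(p,uv,z).round(4))
for n in P:
  for q in("clip","clip_levers"):
    for r in nets.trace(q,P[n])[:4]: print(n,q,np.round(r["uv"]),r["pixels"].sum(),round(r["confidence"],2))
```

```text
cb [ 0.7734 -0.0365  0.16  ]
cb [ 0.7526 -0.3607  0.16  ]
cb [ 0.6154 -0.348   0.16  ]
cb [ 0.6357 -0.0293  0.16  ]
box [0.566  0.1716 0.07  ]
box [0.5411 0.0298 0.07  ]
box [0.4392 0.048  0.07  ]
box [0.4665 0.1914 0.07  ]
scene clip [130. 198.] 426 0.92
scene clip [214. 210.] 358 0.55
scene clip_levers [213. 212.] 370 0.91
scene clip_levers [129. 196.] 469 0.91
top clip [144. 230.] 250 0.54
top clip [223. 208.] 142 0.51
top clip_levers [139. 226.] 221 0.72
top clip_levers [295. 186.] 1311 0.66
top clip_levers [222. 206.] 139 0.49
top clip_levers [308. 152.] 5680 0.31
```

View pics/crop1.png

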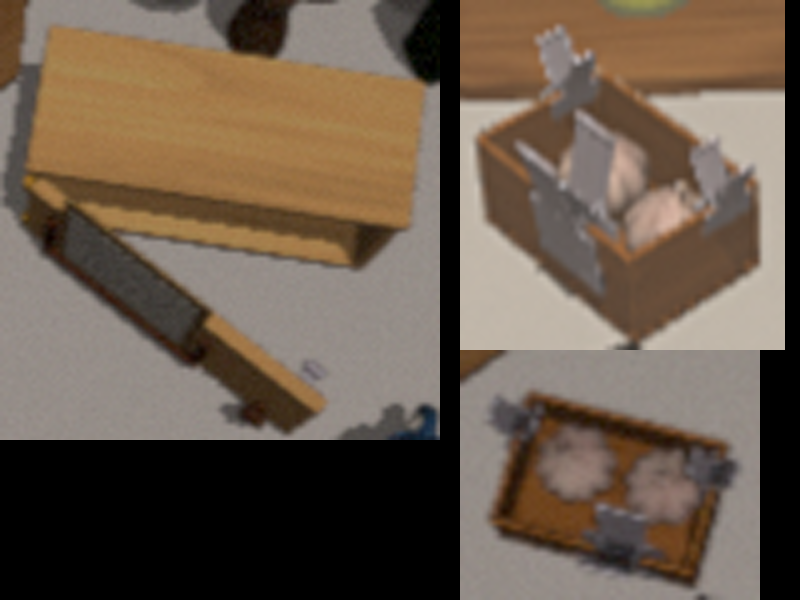

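The large steel clip is on the front wall at scene (213,212). The small steel ones at (211,183) and (243,205) sit on the short ends, and the orange look-alike is at (130,197). The front one fits the description: it is steel, the biggest, and on the -x wall. The door is about 0.57 rad open and the cupboard yaw is about -3.7°. I'll turn the tool and close the fingers first.

```bash
python3 -m creep '[{"az":0.17,"fingers":0},{"az":0.17},{"az":0.17},{"az":0.17},{"az":0.17},{"az":0.17},{"az":0.17},{"az":0.17},{"az":0.17}]'
cat >> h.py <<'E'
def go(target,label=""):
    s=ctrl.sense(); M=R.from_rotvec(s["tcp_rot"]).as_matrix()
    print(label,"tool shift mm",(M.T@(np.array(target)-s["tcp_pos"])*1000).round(1),"yaw_y deg",np.degrees(np.arctan2(M[1,1],M[0,1])).round(2),"t",s["t"])
E
python3 - <<'E'
from h import *
go((.42,.30,.27),"A"); 
s=ctrl.sense(); s0=np.array(s["tcp_pos"]); print(s0,s["joint_positions"]);go((.40,.10,.27),"B")
print(np.array(eyes.get_image("wrist")["T_tool_cam"]).round(3))
E
```

```text
A tool shift mm [-342.2 -213.6  -16.7] yaw_y deg 77.06 t 1.65
[0.13432072 0.58474552 0.25327432] [ 1.22989889e+00  3.58799049e-01  1.51038172e+00  2.53517753e-05
  1.27252538e+00 -1.15080056e-01]
B tool shift mm [-367.5 -413.   -16.7] yaw_y deg 77.06 t 1.65
[[ 0.    -0.95  -0.311  0.08 ]
 [ 1.    -0.     0.001  0.   ]
 [-0.001 -0.311  0.95  -0.121]
 [ 0.     0.     0.     1.   ]]invalid input at $[0]: expected keys tx, ty, tz, ax, ay, az, fingers
```

```bash
python3 -m creep '[{"tx":0,"ty":0,"tz":0,"ax":0,"ay":0,"az":0.17,"fingers":0},{"tx":0,"ty":0,"tz":0,"ax":0,"ay":0,"az":0.17,"fingers":0},{"tx":0,"ty":0,"tz":0,"ax":0,"ay":0,"az":0.17,"fingers":0},{"tx":0,"ty":0,"tz":0,"ax":0,"ay":0,"az":0.17,"fingers":0},{"tx":0,"ty":0,"tz":0,"ax":0,"ay":0,"az":0.17,"fingers":0},{"tx":0,"ty":0,"tz":0,"ax":0,"ay":0,"az":0.17,"fingers":0},{"tx":0,"ty":0,"tz":0,"ax":0,"ay":0,"az":0.17,"fingers":0},{"tx":0,"ty":0,"tz":0,"ax":0,"ay":0,"az":0.17,"fingers":0},{"tx":0,"ty":0,"tz":0,"ax":0,"ay":0,"az":0.17,"fingers":0}]'
python3 - <<'E'
from h import *
go((.42,.30,.27),"A"); go((.40,.10,.27),"B")
E
```

```text
t: 2.82
tcp_pos: [0.1343, 0.5847, 0.2533]
tcp_rot: [2.423, 2.0, -0.0]
ft_force: [-0.2, -0.8, 0.2]
width: -0.0004
finger_force: 0.0
A tool shift mm [-225.5  334.4  -16.7] yaw_y deg -10.92 t 2.825
B tool shift mm [-425.6  352.7  -16.7] yaw_y deg -10.92 t 2.825
```

```bash
python3 -m creep '[{"tx":-28,"ty":42,"tz":-2,"ax":0,"ay":0,"az":0,"fingers":0},{"tx":-28,"ty":42,"tz":-2,"ax":0,"ay":0,"az":0,"fingers":0},{"tx":-28,"ty":42,"tz":-2,"ax":0,"ay":0,"az":0,"fingers":0},{"tx":-28,"ty":42,"tz":-2,"ax":0,"ay":0,"az":0,"fingers":0},{"tx":-28,"ty":42,"tz":-2,"ax":0,"ay":0,"az":0,"fingers":0},{"tx":-28,"ty":42,"tz":-2,"ax":0,"ay":0,"az":0,"fingers":0},{"tx":-28,"ty":42,"tz":-2,"ax":0,"ay":0,"az":0,"fingers":0},{"tx":-28,"ty":42,"tz":-2,"ax":0,"ay":0,"az":0,"fingers":0},{"tx":-50,"ty":10,"tz":0,"ax":0,"ay":0,"az":0,"fingers":0},{"tx":-50,"ty":10,"tz":0,"ax":0,"ay":0,"az":0,"fingers":0},{"tx":-50,"ty":10,"tz":0,"ax":0,"ay":0,"az":0,"fingers":0},{"tx":-40,"ty":10,"tz":0,"ax":0,"ay":0,"az":0,"fingers":0},{"tx":0,"ty":0,"tz":0,"ax":0,"ay":0,"az":0,"fingers":0},{"tx":0,"ty":0,"tz":0,"ax":0,"ay":0,"az":0,"fingers":0}]'
python3 - <<'E'
from h import *
s=ctrl.sense(); p=eyes.get_image("wrist"); print(s["tcp_pos"])
save("w1.png",p["frame"],1.5)
for q,z in(("clip",.075),("clip_levers",.121)):
  for f in (nets.pinpoint,nets.trace):
    for r in f(q,p)[:3]: print(q,f.__name__,np.round(r["uv"],1),round(r["confidence"],2),onz(p,r["uv"],z,s).round(4))
go((.42,-.20,.25),"D")
E
```

```text
t: 4.58
tcp_pos: [0.4279, 0.109, 0.2695]
tcp_rot: [-2.418, -2.006, -0.001]
ft_force: [0.7, 0.3, 0.1]
width: -0.0002
finger_force: 0.0
[0.42790445 0.1089956  0.2694698 ]
clip call [280.  167.5] 0.9 [0.4549 0.1078 0.075 ]
clip call [285.3 171.6] 0.95 [0.4604 0.1016 0.075 ]
clip_levers call [284.1 179.1] 0.96 [0.4554 0.1065 0.121 ]
clip_levers call [286.3 170.4] 0.56 [0.459  0.1153 0.121 ]
D tool shift mm [-305.8   48.9   19.2] yaw_y deg -10.5 t 4.825
```

View pics/w1.png

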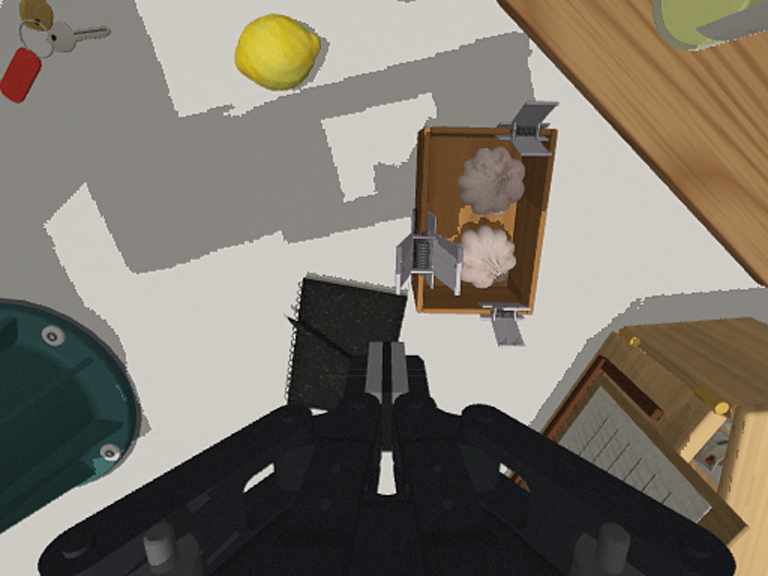

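The clip pins down at about (0.455, 0.107). In the picture it straddles the front wall at about (425,255), with the small clips at the ends. Next is the door.

```bash
python3 -m creep '[{"tx":-51,"ty":9,"tz":3,"ax":0,"ay":0,"az":0,"fingers":0},{"tx":-51,"ty":9,"tz":3,"ax":0,"ay":0,"az":0,"fingers":0},{"tx":-51,"ty":9,"tz":3,"ax":0,"ay":0,"az":0,"fingers":0},{"tx":-51,"ty":9,"tz":3,"ax":0,"ay":0,"az":0,"fingers":0},{"tx":-51,"ty":8,"tz":3,"ax":0,"ay":0,"az":0,"fingers":0},{"tx":-52,"ty":8,"tz":4,"ax":0,"ay":0,"az":0,"fingers":0},{"tx":0,"ty":0,"tz":0,"ax":0,"ay":0,"az":-0.119,"fingers":0},{"tx":0,"ty":0,"tz":0,"ax":0,"ay":0,"az":0,"fingers":0}]'
python3 - <<'E'
from h import *
s=ctrl.sense(); p=eyes.get_image("wrist"); save("w2.png",p["frame"],1.5)
for q,z in(("door_push",.125),("card_edge",.21),("cupboard",0),("door_hinge",0)):
    for r in nets.pinpoint(q,p)[:2]: print(q,np.round(r["uv"],1),round(r["confidence"],2),onz(p,r["uv"],z,s).round(4))
go((.423,-.202,.132)); go((.593,-.292,.132))
E
```

```text
t: 5.82
tcp_pos: [0.4225, -0.2027, 0.2501]
tcp_rot: [-2.295, -2.145, 0.0]
ft_force: [0.2, 0.3, -0.4]
width: 0.0
finger_force: 0.0
door_push [319.  222.6] 0.83 [ 0.4814 -0.2427  0.125 ]
cupboard [458.5 140.5] 0.88 [ 0.6988 -0.1929  0.    ]
door_hinge [435.2   8.5] 0.6 [ 0.6455 -0.0329 -0.    ]
 tool shift mm [-1.000e-01  4.000e-01  1.184e+02] yaw_y deg -3.76 t 6.075
 tool shift mm [-78.7 176.  118.4] yaw_y deg -3.76 t 6.075
```

View pics/w2.png

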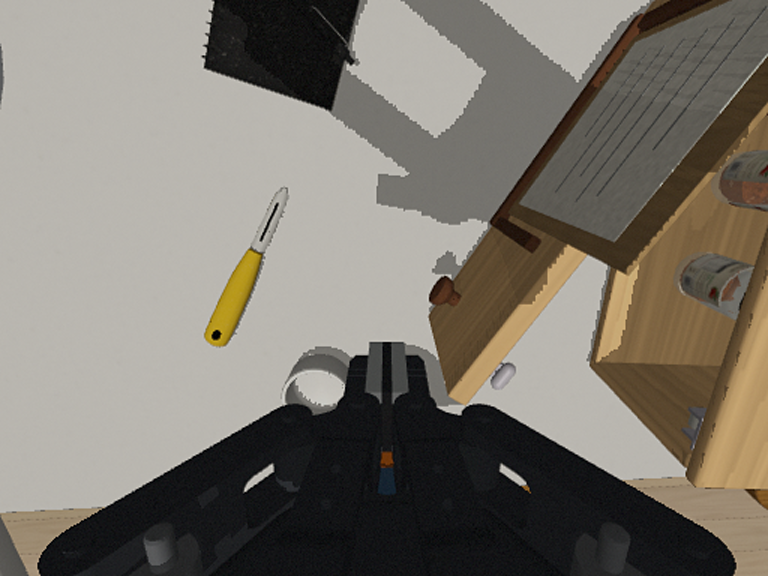

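The picture shows the door's bare free end at about (480,330), knob at (445,290), to the right of the closed fingers, with clear floor below them. I'll lower and start pushing.

```bash
python3 -m creep '[{"tx":0,"ty":0,"tz":59,"ax":0,"ay":0,"az":0,"fingers":0},{"tx":0,"ty":0,"tz":59,"ax":0,"ay":0,"az":0,"fingers":0},{"tx":-10,"ty":17,"tz":0,"ax":0,"ay":0,"az":0,"fingers":0},{"tx":-10,"ty":17,"tz":0,"ax":0,"ay":0,"az":0,"fingers":0},{"tx":-10,"ty":15,"tz":0,"ax":0,"ay":0,"az":0,"fingers":0},{"tx":-9,"ty":15,"tz":0,"ax":0,"ay":0,"az":0,"fingers":0},{"tx":-8,"ty":15,"tz":0,"ax":0,"ay":0,"az":0,"fingers":0},{"tx":-7,"ty":15,"tz":0,"ax":0,"ay":0,"az":0,"fingers":0},{"tx":-7,"ty":15,"tz":0,"ax":0,"ay":0,"az":0,"fingers":0},{"tx":-5,"ty":15,"tz":0,"ax":0,"ay":0,"az":0,"fingers":0},{"tx":-5,"ty":15,"tz":0,"ax":0,"ay":0,"az":0,"fingers":0},{"tx":-4,"ty":15,"tz":0,"ax":0,"ay":0,"az":0,"fingers":0},{"tx":0,"ty":0,"tz":0,"ax":0,"ay":0,"az":0,"fingers":0}]'
python3 - <<'E'
from h import *
s=ctrl.sense(); print(s["ft_force"]);go((.593,-.292,.132))
P=[eyes.get_image(n) for n in("scene","top")]
for q,z in(("door_push",.125),("card_edge",.21)):
  for p in P:
    for r in nets.pinpoint(q,p)[:2]: print(q,np.round(r["uv"],1),round(r["confidence"],2),onz(p,r["uv"],z,s).round(4))
a=P[1]["frame"][110:220,245:375];b=P[0]["frame"][130:280,260:420]
o=np.hstack([cv2.resize(a,(390,330)),cv2.resize(b,(352,330))]);save("c2.png",o)
E
```

```text
t: 7.7
tcp_pos: [0.5726, -0.2883, 0.1324]
tcp_rot: [2.292, 2.146, 0.0]
ft_force: [0.5, 0.3, -0.2]
width: 0.0002
finger_force: 0.0
[ 0.48054373  0.26852192 -0.20059256]
 tool shift mm [-2.4 20.6  0.4] yaw_y deg -3.76 t 7.7
door_push [359.9 227.3] 0.89 [ 0.5893 -0.2875  0.125 ]
card_edge [315.5 176.2] 0.57 [ 0.6121 -0.1352  0.21  ]
card_edge [298.5 159.7] 0.88 [ 0.6143 -0.1459  0.21  ]
```

View pics/c2.png

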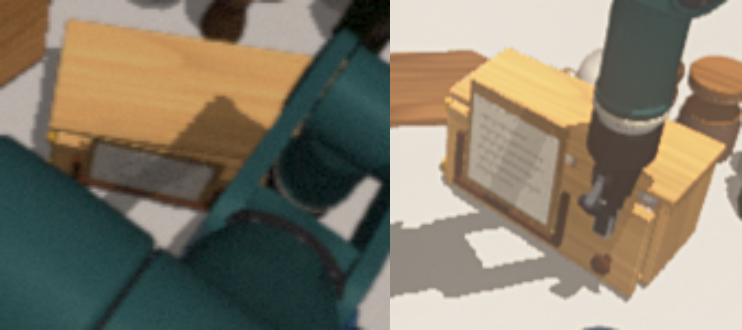

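The door is nearly shut, with the fingers on it at about (600,205) in the right crop. I'll keep pushing in small steps.

```bash
python3 -m creep '[{"tx":0,"ty":8,"tz":0,"ax":0,"ay":0,"az":0,"fingers":0},{"tx":0,"ty":4,"tz":0,"ax":0,"ay":0,"az":0,"fingers":0},{"tx":0,"ty":0,"tz":0,"ax":0,"ay":0,"az":0,"fingers":0}]'; python3 -m creep '[{"tx":0,"ty":4,"tz":0,"ax":0,"ay":0,"az":0,"fingers":0},{"tx":0,"ty":0,"tz":0,"ax":0,"ay":0,"az":0,"fingers":0}]'; python3 -m creep '[{"tx":0,"ty":4,"tz":0,"ax":0,"ay":0,"az":0,"fingers":0},{"tx":0,"ty":0,"tz":0,"ax":0,"ay":0,"az":0,"fingers":0}]'
```

```text
t: 8.38
tcp_pos: [0.5837, -0.2886, 0.1324]
tcp_rot: [2.293, 2.147, 0.0]
ft_force: [-0.0, -0.3, -0.1]
width: -0.0001
finger_force: 0.0
t: 8.62
tcp_pos: [0.5874, -0.2888, 0.1324]
tcp_rot: [2.293, 2.147, 0.0]
ft_force: [0.7, 0.2, -0.2]
width: -0.0003
finger_force: 0.0
t: 8.88
tcp_pos: [0.5886, -0.2887, 0.1321]
tcp_rot: [-2.291, -2.144, 0.005]
ft_force: [-8.6, -0.7, 4.0]
width: 0.0
finger_force: 0.0
```

```bash
python3 -m creep '[{"tx":0,"ty":3,"tz":0,"ax":0,"ay":0,"az":0,"fingers":0},{"tx":0,"ty":0,"tz":0,"ax":0,"ay":0,"az":0,"fingers":0}]'; python3 -m creep '[{"tx":0,"ty":3,"tz":0,"ax":0,"ay":0,"az":0,"fingers":0},{"tx":0,"ty":0,"tz":0,"ax":0,"ay":0,"az":0,"fingers":0}]'
```

```text
t: 9.12
tcp_pos: [0.5888, -0.2887, 0.1321]
tcp_rot: [-2.287, -2.141, 0.01]
ft_force: [-17.8, -1.2, 9.6]
width: -0.0
finger_force: 0.2
t: 9.38
tcp_pos: [0.5888, -0.2886, 0.1321]
tcp_rot: [-2.284, -2.138, 0.015]
ft_force: [-27.5, -0.7, 16.2]
width: 0.0001
finger_force: 0.2
```

```bash
python3 -m creep '[{"tx":0,"ty":-20,"tz":0,"ax":0,"ay":0,"az":0,"fingers":0},{"tx":0,"ty":-40,"tz":0,"ax":0,"ay":0,"az":0,"fingers":0},{"tx":0,"ty":-30,"tz":-60,"ax":0,"ay":0,"az":0,"fingers":0},{"tx":0,"ty":0,"tz":-62,"ax":0,"ay":0,"az":0,"fingers":0},{"tx":0,"ty":0,"tz":-30,"ax":0,"ay":0,"az":0,"fingers":0},{"tx":50,"ty":0,"tz":0,"ax":0,"ay":0,"az":0,"fingers":0},{"tx":50,"ty":0,"tz":0,"ax":0,"ay":0,"az":0,"fingers":0},{"tx":0,"ty":0,"tz":0,"ax":0,"ay":0,"az":0,"fingers":0}]'
python3 - <<'E'
from h import *
s=ctrl.sense(); w=eyes.get_image("wrist"); save("w3.png",w["frame"],1.5)
P=[w]+[eyes.get_image(n) for n in("scene","top")]
for q,z in(("door_push",.125),("card_edge",.21),("cupboard",0)):
  rs=[]
  for p in P:
    for r in nets.pinpoint(q,p)[:1]: print(q,np.round(r["uv"],1),round(r["confidence"],2),onz(p,r["uv"],z,s).round(4)); rs.append(ray(p,r["uv"],s))
  if len(rs)>1: print(tri(rs))
E
```

```text
t: 10.38
tcp_pos: [0.5156, -0.1807, 0.2805]
tcp_rot: [-2.289, -2.15, -0.001]
ft_force: [0.4, 0.2, -0.3]
width: -0.0
finger_force: 0.0
door_push [334.7 265. ] 0.79 [ 0.6006 -0.2919  0.125 ]
door_push [362.2 226.1] 0.64 [ 0.5969 -0.2905  0.125 ]
door_push [337.8 173. ] 0.7 [ 0.6005 -0.2914  0.125 ]
(array([ 0.59996461, -0.29116512,  0.12424372]), [np.float64(0.0012251503529453489), np.float64(0.0019750876158386743), np.float64(0.000797293353681829)])
card_edge [401.3 156.7] 0.8 [ 0.6214 -0.1452  0.21  ]
card_edge [315.7 177.9] 0.79 [ 0.6059 -0.1393  0.21  ]
(array([ 0.61543088, -0.14078384,  0.20923076]), [np.float64(0.006883509886434318), np.float64(0.0068835098864342146)])
cupboard [338.  223.6] 0.67 [ 0.6944 -0.189   0.    ]
cupboard [220.  196.3] 0.61 [0.5194 0.1204 0.    ]
(array([ 0.55390896, -0.05555943,  0.0935904 ]), [np.float64(0.17399849060390912), np.float64(0.17399849060390904)])
```

View pics/w3.png

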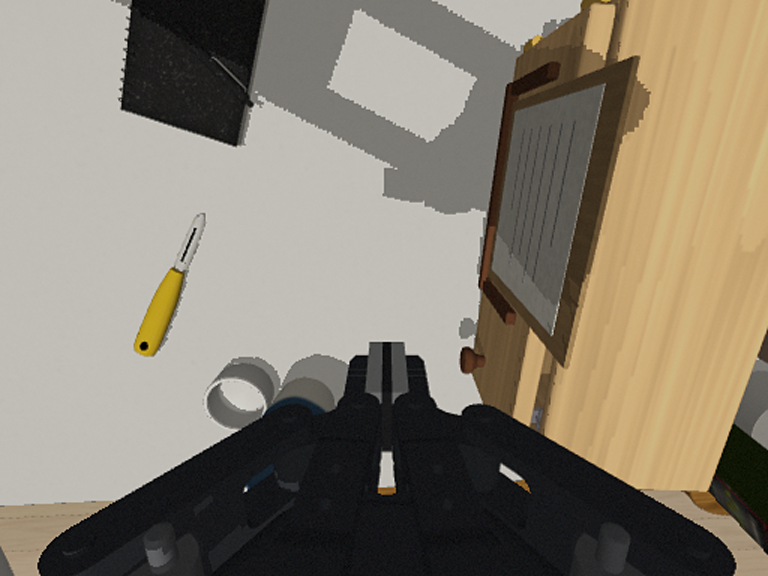

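Run:
```python
from h import *
s=ctrl.sense(); p=eyes.get_image("wrist"); f=p["frame"]
save("c3.png",np.hstack([f[0:140,300:440],f[190:330,290:430]]),2.8)
k=1/1.5
for n,uv,z in[("cardtopL",(637,57),.21),("cardtopR",(567,365),.21),("cupfront near",(535,345),.16)]: print(n,onz(p,np.array(uv)*k,z,s).round(4))
a=onz(p,np.array((637,57))*k,.21,s)-onz(p,np.array((567,365))*k,.21,s); print(np.degrees(np.arctan2(-a[0],a[1])),np.linalg.norm(a))
```

```text
cardtopL [ 0.6287 -0.0736  0.21  ]
cardtopR [ 0.6099 -0.2187  0.21  ]
cupfront near [ 0.611  -0.2324  0.16  ]
-7.362492659131029 0.14635745767367936
```

View pics/c3.png

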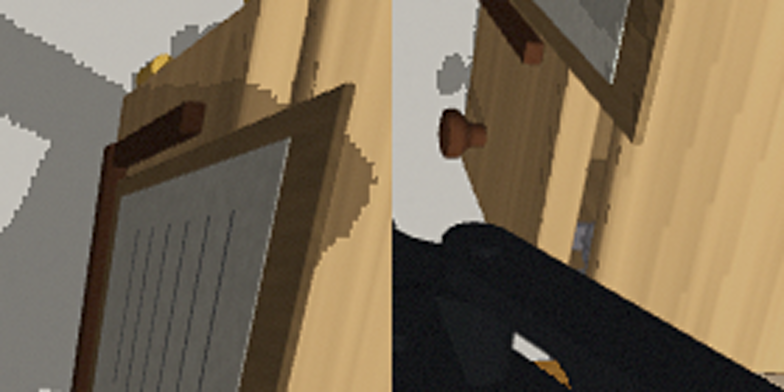

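The crop shows the door is not latched. There is a gap at its free end at about (590,230) with the roller visible, and the card is turned about 3.7° more than the cupboard. The push stalled because the spread linkage above the fingers hit the cupboard's top edge (the upward force fits this). I'll tilt the tool so the fingertips lead.

```bash
python3 -m creep '[{"tx":-54,"ty":18,"tz":0,"ax":0,"ay":0,"az":0,"fingers":0},{"tx":-55,"ty":18,"tz":0,"ax":0,"ay":0,"az":0,"fingers":0},{"tx":0,"ty":0,"tz":0,"ax":-0.13,"ay":0,"az":0,"fingers":0},{"tx":0,"ty":0,"tz":0,"ax":-0.13,"ay":0,"az":0,"fingers":0},{"tx":0,"ty":0,"tz":0,"ax":-0.13,"ay":0,"az":0,"fingers":0},{"tx":0,"ty":0,"tz":0,"ax":-0.13,"ay":0,"az":0,"fingers":0},{"tx":0,"ty":-24,"tz":41,"ax":0,"ay":0,"az":0,"fingers":0},{"tx":0,"ty":-24,"tz":41,"ax":0,"ay":0,"az":0,"fingers":0},{"tx":0,"ty":-23,"tz":42,"ax":0,"ay":0,"az":0,"fingers":0},{"tx":0,"ty":0,"tz":0,"ax":0,"ay":0,"az":0,"fingers":0},{"tx":0,"ty":0,"tz":0,"ax":0,"ay":0,"az":0,"fingers":0}]'
```

```text
t: 12.4
tcp_pos: [0.5454, -0.2956, 0.1387]
tcp_rot: [1.984, 1.857, 0.495]
ft_force: [0.6, 0.7, 0.3]
width: -0.0001
finger_force: 0.0
```

```bash
python3 -m creep '[{"tx":0,"ty":7,"tz":4,"ax":0,"ay":0,"az":0,"fingers":0},{"tx":0,"ty":7,"tz":4,"ax":0,"ay":0,"az":0,"fingers":0},{"tx":0,"ty":3.5,"tz":2,"ax":0,"ay":0,"az":0,"fingers":0},{"tx":0,"ty":0,"tz":0,"ax":0,"ay":0,"az":0,"fingers":0}]' | grep -E 'pos|force'; for i in 1; do python3 -m creep '[{"tx":0,"ty":3.5,"tz":2,"ax":0,"ay":0,"az":0,"fingers":0},{"tx":0,"ty":3.5,"tz":2,"ax":0,"ay":0,"az":0,"fingers":0},{"tx":0,"ty":0,"tz":0,"ax":0,"ay":0,"az":0,"fingers":0}]' | grep -E 'pos|force'; done;  python3 -m creep '[{"tx":0,"ty":3.5,"tz":2,"ax":0,"ay":0,"az":0,"fingers":0},{"tx":0,"ty":0,"tz":0,"ax":0,"ay":0,"az":0,"fingers":0}]' | grep -E 'pos|force'
```

```text
tcp_pos: [0.5653, -0.2963, 0.1379]
ft_force: [0.7, 0.3, -0.3]
finger_force: 0.0
tcp_pos: [0.5731, -0.2969, 0.1373]
ft_force: [0.0, 0.2, 0.8]
finger_force: 0.0
tcp_pos: [0.5771, -0.2972, 0.1374]
ft_force: [0.6, 0.4, 0.1]
finger_force: 0.0
```

```bash
python3 -m creep '[{"tx":0,"ty":3.5,"tz":2,"ax":0,"ay":0,"az":0,"fingers":0},{"tx":0,"ty":0,"tz":0,"ax":0,"ay":0,"az":0,"fingers":0}]' | grep -E 'pos|force';  python3 -m creep '[{"tx":0,"ty":3.5,"tz":2,"ax":0,"ay":0,"az":0,"fingers":0},{"tx":0,"ty":0,"tz":0,"ax":0,"ay":0,"az":0,"fingers":0}]' | grep -E 'pos|force';  python3 -m creep '[{"tx":0,"ty":3.5,"tz":2,"ax":0,"ay":0,"az":0,"fingers":0},{"tx":0,"ty":0,"tz":0,"ax":0,"ay":0,"az":0,"fingers":0}]' | grep -E 'pos|force'
```

```text
tcp_pos: [0.5812, -0.2975, 0.1375]
ft_force: [1.2, 0.3, 0.0]
finger_force: 0.0
tcp_pos: [0.5852, -0.2977, 0.1375]
ft_force: [1.0, 0.7, 0.5]
finger_force: 0.0
tcp_pos: [0.5892, -0.298, 0.1375]
ft_force: [-0.3, 0.1, 0.1]
finger_force: 0.0
```

```bash
for k in 1; do python3 -m creep '[{"tx":0,"ty":3.5,"tz":2,"ax":0,"ay":0,"az":0,"fingers":0},{"tx":0,"ty":0,"tz":0,"ax":0,"ay":0,"az":0,"fingers":0}]' | grep -E 'pos|ft';  python3 -m creep '[{"tx":0,"ty":3.5,"tz":2,"ax":0,"ay":0,"az":0,"fingers":0},{"tx":0,"ty":0,"tz":0,"ax":0,"ay":0,"az":0,"fingers":0}]' | grep -E 'pos|ft';  python3 -m creep '[{"tx":0,"ty":3.5,"tz":2,"ax":0,"ay":0,"az":0,"fingers":0},{"tx":0,"ty":0,"tz":0,"ax":0,"ay":0,"az":0,"fingers":0}]' | grep -E 'pos|ft'; done
python3 - <<'E'
from h import *
P=[eyes.get_image(n) for n in("scene","wrist")]
o=np.hstack([cv2.resize(P[0]["frame"][150:270,270:420],(400,320)),cv2.resize(P[1]["frame"],(400,300))[:300].copy() if 0 else cv2.resize(P[1]["frame"][140:380,200:500],(400,320))]);save("c4.png",o)
E
```

```text
tcp_pos: [0.5911, -0.2978, 0.137]
ft_force: [-11.2, -0.8, 7.8]
tcp_pos: [0.5917, -0.2975, 0.1364]
ft_force: [-35.3, -2.0, 21.9]
tcp_pos: [0.5923, -0.2974, 0.1362]
ft_force: [-61.7, -3.2, 38.5]
```

View pics/c4.png

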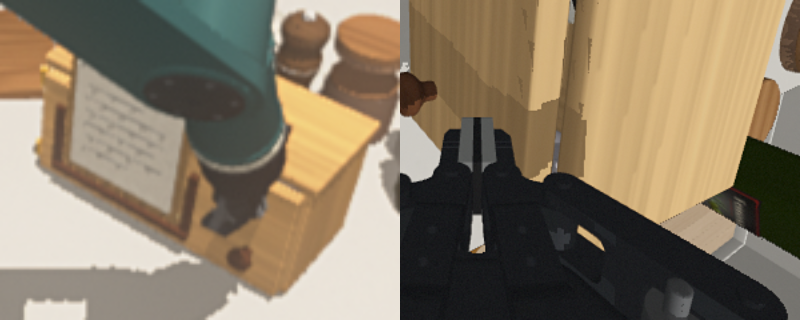

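The gap beside the door is still there, and the force again points up, so the finger's knuckle is still touching the cupboard rim at about (565,185) in the right crop. I'll back off at once and tilt to about 60°, so only the fingertips can reach the door.

```bash
python3 -m creep '[{"tx":0,"ty":-26,"tz":-15,"ax":0,"ay":0,"az":0,"fingers":0},{"tx":0,"ty":-52,"tz":-30,"ax":0,"ay":0,"az":0,"fingers":0},{"tx":0,"ty":0,"tz":0,"ax":-0.13,"ay":0,"az":0,"fingers":0},{"tx":0,"ty":0,"tz":0,"ax":-0.13,"ay":0,"az":0,"fingers":0},{"tx":0,"ty":0,"tz":0,"ax":-0.13,"ay":0,"az":0,"fingers":0},{"tx":0,"ty":0,"tz":0,"ax":-0.13,"ay":0,"az":0,"fingers":0},{"tx":0,"ty":0,"tz":0,"ax":0,"ay":0,"az":0,"fingers":0},{"tx":0,"ty":0,"tz":0,"ax":0,"ay":0,"az":0,"fingers":0}]'
python3 - <<'E'
from h import *
s=ctrl.sense(); print(R.from_rotvec(s["tcp_rot"]).as_matrix().round(3),s["joint_positions"].round(2) if hasattr(s["joint_positions"],'round') else s["joint_positions"])
P=[eyes.get_image(n) for n in("scene","wrist","top")]
rs=[]
for p in P:
    for r in nets.pinpoint("door_push",p)[:1]: print(np.round(r["uv"],1),round(r["confidence"],2),onz(p,r["uv"],.125,s).round(4)); rs.append(ray(p,r["uv"],s))
if len(rs)>1:print(tri(rs))
go((.56,-.296,.136))
E
```

```text
t: 16.12
tcp_pos: [0.5131, -0.2796, 0.1333]
tcp_rot: [1.756, 1.66, 0.81]
ft_force: [0.7, -0.5, -0.2]
width: 0.0001
finger_force: 0.0
[[ 0.039  0.644  0.764]
 [ 0.999 -0.053 -0.006]
 [ 0.037  0.764 -0.645]] [-1.03  0.5   2.23  1.73  0.72 -2.56]
[364.  223.2] 0.75 [ 0.6097 -0.2898  0.125 ]
[323.  218.6] 0.91 [ 0.6022 -0.291   0.125 ]
[341.3 170.3] 0.94 [ 0.6108 -0.3034  0.125 ]
(array([ 0.60899363, -0.29573926,  0.12502008]), [np.float64(0.005739257479898895), np.float64(0.0035212394373187075), np.float64(0.007551952278125568)])
 tool shift mm [-14.8  32.2  34.5] yaw_y deg -4.51 t 16.425
```

```bash
python3 -m creep '[{"tx":-7,"ty":8,"tz":10,"ax":0,"ay":0,"az":0,"fingers":0},{"tx":-8,"ty":8,"tz":10,"ax":0,"ay":0,"az":0,"fingers":0},{"tx":0,"ty":8,"tz":10,"ax":0,"ay":0,"az":0,"fingers":0},{"tx":0,"ty":0,"tz":0,"ax":0,"ay":0,"az":0,"fingers":0}]'
python3 - <<'E'
from h import *
s=ctrl.sense(); print(R.from_rotvec(s["tcp_rot"]).as_matrix().round(3),np.round(s["joint_positions"],2))
go((.586,-.296,.136))
E
```

```text
t: 16.92
tcp_pos: [0.552, -0.2958, 0.1321]
tcp_rot: [1.752, 1.661, 0.811]
ft_force: [-0.4, 0.5, 0.4]
width: 0.0001
finger_force: 0.0
[[ 0.037  0.642  0.766]
 [ 0.999 -0.051 -0.006]
 [ 0.035  0.765 -0.643]] [-0.97  0.53  2.15  1.73  0.69 -2.48]
 tool shift mm [ 1.2 24.8 23.5] yaw_y deg -4.51 t 16.925
```

```bash
python3 -m creep '[{"tx":0,"ty":9,"tz":8,"ax":0,"ay":0,"az":0,"fingers":0},{"tx":0,"ty":6,"tz":7,"ax":0,"ay":0,"az":0,"fingers":0},{"tx":0,"ty":0,"tz":0,"ax":0,"ay":0,"az":0,"fingers":0}]' | grep -E 'pos|ft'; python3 -m creep '[{"tx":0,"ty":3,"tz":4,"ax":0,"ay":0,"az":0,"fingers":0},{"tx":0,"ty":0,"tz":0,"ax":0,"ay":0,"az":0,"fingers":0}]' | grep -E 'pos|ft';python3 -m creep '[{"tx":0,"ty":3,"tz":4,"ax":0,"ay":0,"az":0,"fingers":0},{"tx":0,"ty":0,"tz":0,"ax":0,"ay":0,"az":0,"fingers":0}]' | grep -E 'pos|ft'
```

```text
tcp_pos: [0.5727, -0.2966, 0.134]
ft_force: [0.3, 0.1, 0.6]
tcp_pos: [0.577, -0.2969, 0.1335]
ft_force: [0.1, 0.2, -0.0]
tcp_pos: [0.5822, -0.2972, 0.1333]
ft_force: [-0.4, -0.4, 0.1]
```

```bash
python3 -m creep '[{"tx":0,"ty":2,"tz":2,"ax":0,"ay":0,"az":0,"fingers":0},{"tx":0,"ty":0,"tz":0,"ax":0,"ay":0,"az":0,"fingers":0}]' | grep -E 'pos|ft'; python3 -m creep '[{"tx":0,"ty":2,"tz":2,"ax":0,"ay":0,"az":0,"fingers":0},{"tx":0,"ty":0,"tz":0,"ax":0,"ay":0,"az":0,"fingers":0}]' | grep -E 'pos|ft';python3 -m creep '[{"tx":0,"ty":2,"tz":2,"ax":0,"ay":0,"az":0,"fingers":0},{"tx":0,"ty":0,"tz":0,"ax":0,"ay":0,"az":0,"fingers":0}]' | grep -E 'pos|ft'
```

```text
tcp_pos: [0.5849, -0.2972, 0.1336]
ft_force: [-0.6, -0.4, 0.2]
tcp_pos: [0.5873, -0.2972, 0.1335]
ft_force: [-2.4, -0.3, 0.5]
tcp_pos: [0.5882, -0.2972, 0.1334]
ft_force: [-18.5, -0.3, 9.0]
```

```bash
python3 -m creep '[{"tx":0,"ty":-22,"tz":-27,"ax":0,"ay":0,"az":0,"fingers":0},{"tx":0,"ty":-23,"tz":-27,"ax":0,"ay":0,"az":0,"fingers":0},{"tx":0,"ty":38,"tz":-32,"ax":0,"ay":0,"az":0,"fingers":0},{"tx":0,"ty":38,"tz":-32,"ax":0,"ay":0,"az":0,"fingers":0},{"tx":0,"ty":38,"tz":-32,"ax":0,"ay":0,"az":0,"fingers":0},{"tx":0,"ty":0,"tz":0,"ax":0.145,"ay":0,"az":0,"fingers":0},{"tx":0,"ty":0,"tz":0,"ax":0.145,"ay":0,"az":0,"fingers":0},{"tx":0,"ty":0,"tz":0,"ax":0.145,"ay":0,"az":0,"fingers":0},{"tx":0,"ty":0,"tz":0,"ax":0.145,"ay":0,"az":0,"fingers":0},{"tx":0,"ty":0,"tz":0,"ax":0.145,"ay":0,"az":0,"fingers":0},{"tx":0,"ty":0,"tz":0,"ax":0.145,"ay":0,"az":0,"fingers":0},{"tx":0,"ty":0,"tz":0,"ax":0,"ay":0,"az":0,"fingers":0}]'
python3 - <<'E'
from h import *
s=ctrl.sense(); M=R.from_rotvec(s["tcp_rot"]).as_matrix(); print(M.round(3),np.round(s["joint_positions"],2))
D=R.from_euler('z',-3.76,degrees=True).as_matrix()@np.array([[0,1,0],[1,0,0],[0,0,-1.]])
print("rotvec to go (tool)",R.from_matrix(M.T@D).as_rotvec().round(3)); go((.5156,-.1807,.2805))
E
```

```text
t: 20.05
tcp_pos: [0.5225, -0.2975, 0.282]
tcp_rot: [-2.253, -2.186, -0.089]
ft_force: [-0.3, -0.2, 0.4]
width: -0.0001
finger_force: 0.0
[[ 0.029  0.999  0.04 ]
 [ 0.999 -0.031  0.04 ]
 [ 0.042  0.039 -0.998]] [-0.67  0.33  1.48  0.06  1.32 -0.65]
rotvec to go (tool) [ 0.038 -0.042  0.035]
 tool shift mm [116.3 -10.5   5.9] yaw_y deg -1.78 t 20.05
```

```bash
python3 -m creep '[{"tx":0,"ty":0,"tz":0,"ax":0.038,"ay":-0.042,"az":0.035,"fingers":0},{"tx":58,"ty":0,"tz":0,"ax":0,"ay":0,"az":0,"fingers":0},{"tx":58,"ty":0,"tz":0,"ax":0,"ay":0,"az":0,"fingers":0},{"tx":0,"ty":0,"tz":0,"ax":0,"ay":0,"az":0,"fingers":0},{"tx":0,"ty":0,"tz":0,"ax":0,"ay":0,"az":0,"fingers":0}]'
python3 - <<'E'
from h import *
s=ctrl.sense(); p=eyes.get_image("wrist"); f=p["frame"]; go((.5156,-.1807,.2805))
old=cv2.resize(cv2.imread("pics/w3.png")[...,::-1],(512,384),interpolation=cv2.INTER_AREA)
# tracked features: static cupboard/floor vs door features, world at assumed z
s_old=dict(s); s_old["tcp_pos"]=np.array([.5156,-.1807,.2805]); s_old["tcp_rot"]=np.array([-2.289,-2.15,-.001])
for n,uv,z in[("cardL",(424,39),.21),("cardR",(378,243),.21),("knob",(312,240),.055),("peeler",(133,144),0),("holderR",(340,212),.1),("shutter",(330,42),0.1)]:
    u,v=uv; T=np.ascontiguousarray(old[max(v-12,0):v+13,u-12:u+13]); y0=max(v-50,0);S=f[y0:v+50,u-50:u+50]
    m=cv2.matchTemplate(np.ascontiguousarray(S),T,cv2.TM_CCOEFF_NORMED); _,c,_,l=cv2.minMaxLoc(m)
    nuv=np.array([u-50+l[0]+12,y0+l[1]+(v-max(v-12,0))]); print(n,uv,nuv,round(c,2),onz(p,uv,z,s_old).round(4),onz(p,nuv,z,s).round(4))
for q,z in(("door_push",.125),("card_edge",.21)):
    for r in nets.pinpoint(q,p)[:1]: print(q,np.round(r["uv"],1),r["confidence"],onz(p,r["uv"],z,s).round(4))
save("w4.png",f[60:330,300:512],2.2)
E
```

```text
t: 20.68
tcp_pos: [0.5276, -0.1822, 0.2823]
tcp_rot: [2.295, 2.145, 0.001]
ft_force: [-0.1, -0.2, -0.1]
width: 0.0
finger_force: 0.0
 tool shift mm [  1.3 -12.3   1.8] yaw_y deg -3.92 t 20.725
cardL (424, 39) [406  37] 0.8 [ 0.6279 -0.07    0.21  ] [ 0.6299 -0.0699  0.21  ]
cardR (378, 243) [367 240] 0.96 [ 0.6099 -0.2146  0.21  ] [ 0.6137 -0.2144  0.21  ]
knob (312, 240) [308 239] 0.98 [ 0.5869 -0.2963  0.055 ] [ 0.5931 -0.2974  0.055 ]
peeler (133, 144) [125 144] 0.91 [ 0.3313 -0.1501 -0.    ] [ 0.331  -0.1503  0.    ]
holderR (340, 212) [333 211] 0.93 [ 0.6121 -0.2348  0.1   ] [ 0.6161 -0.2358  0.1   ]
shutter (330, 42) [296  60] 0.66 [ 0.5962 -0.0493  0.1   ] [ 0.5749 -0.0652  0.1   ]
door_push [331.1 266.9] 0.62 [ 0.6084 -0.2976  0.125 ]
card_edge [380.8 149.8] 0.89 [ 0.6193 -0.1416  0.21  ]
```

View pics/w4.png

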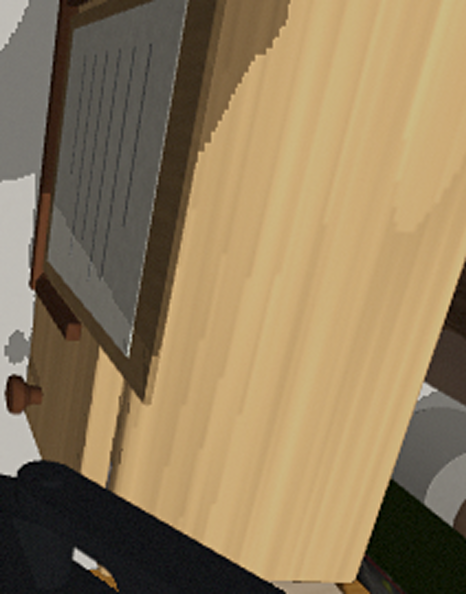

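The gap has closed to a thin step line with the roller hidden, and the knob moved in about 6 mm. I'll check it numerically by comparing cupboard edge directions with the card edge.

Run:
```python
from h import *
s=ctrl.sense(); lsd=cv2.createLineSegmentDetector()
def segs(p,name,lo,hi,z,L,im=None):
    g=cv2.cvtColor(p["frame"] if im is None else im,cv2.COLOR_RGB2GRAY)
    for l in lsd.detect(g)[0][:,0]:
        a,b=onz(p,l[:2],z,s),onz(p,l[2:],z,s); m=(a+b)/2; d=a-b
        if np.linalg.norm(d)<L or not(lo[0]<m[0]<hi[0] and lo[1]<m[1]<hi[1]): continue
        d*=np.sign(d[1]) ; w=np.degrees(np.arctan2(-d[0],d[1]))
        if abs(w)<15: print(name,z,"mid",m[:2].round(3),"len",np.linalg.norm(d).round(3),"yaw",w.round(2))
t=eyes.get_image("top"); w=eyes.get_image("wrist")
t0=np.ascontiguousarray(cv2.resize(cv2.imread("pics/top0.png")[...,::-1],(512,384),interpolation=cv2.INTER_AREA))
segs(t,"top0",(.56,-.36),(.8,0),.16,.08,t0)
segs(t,"top",(.56,-.36),(.8,0),.16,.06); segs(w,"wrist",(.56,-.36),(.8,0),.16,.06); segs(w,"wrist",(.58,-.3),(.65,0),.21,.06)
```

```text
top0 0.16 mid [ 0.635 -0.184] len 0.318 yaw -6.04
top0 0.16 mid [ 0.612 -0.183] len 0.212 yaw -6.23
top0 0.16 mid [ 0.581 -0.249] len 0.104 yaw -5.23
top0 0.16 mid [ 0.595 -0.203] len 0.164 yaw -5.97
wrist 0.16 mid [ 0.753 -0.305] len 0.105 yaw -5.94
wrist 0.16 mid [ 0.586 -0.129] len 0.115 yaw -6.4
wrist 0.16 mid [ 0.642 -0.174] len 0.093 yaw -5.83
wrist 0.16 mid [ 0.632 -0.148] len 0.15 yaw -5.94
wrist 0.16 mid [ 0.608 -0.25 ] len 0.065 yaw -5.94
wrist 0.16 mid [ 0.592 -0.129] len 0.09 yaw -5.63
wrist 0.16 mid [ 0.65  -0.095] len 0.065 yaw -6.27
wrist 0.16 mid [ 0.622 -0.127] len 0.069 yaw -6.05
wrist 0.21 mid [ 0.62 -0.16] len 0.074 yaw -5.83
wrist 0.21 mid [ 0.612 -0.139] len 0.119 yaw -5.94
wrist 0.21 mid [ 0.58  -0.124] len 0.072 yaw -5.63
```

The door is shut: cupboard edges are at -6.0° and the card's edge at -5.9°. The card edge is at about (0.6195, -0.141, 0.21). Next I'll move over the clip with the fingers open.

```bash
python3 -m creep '[{"tx":48,"ty":-18,"tz":2,"ax":0,"ay":0,"az":0,"fingers":0},{"tx":48,"ty":-18,"tz":2,"ax":0,"ay":0,"az":0,"fingers":0},{"tx":48,"ty":-18,"tz":2,"ax":0,"ay":0,"az":0,"fingers":1},{"tx":48,"ty":-18,"tz":2,"ax":0,"ay":0,"az":0,"fingers":1},{"tx":47,"ty":-18,"tz":2,"ax":0,"ay":0,"az":0,"fingers":1},{"tx":47,"ty":-18,"tz":2,"ax":0,"ay":0,"az":0.115,"fingers":1},{"tx":0,"ty":0,"tz":0,"ax":0,"ay":0,"az":0,"fingers":1},{"tx":0,"ty":0,"tz":0,"ax":0,"ay":0,"az":0,"fingers":1}]'
python3 - <<'E'
from h import *
s=ctrl.sense(); p=eyes.get_image("wrist"); lsd=cv2.createLineSegmentDetector()
g=cv2.cvtColor(p["frame"],cv2.COLOR_RGB2GRAY)
for l in lsd.detect(g)[0][:,0]:
  for z in(.07,):
    a,b=onz(p,l[:2],z,s),onz(p,l[2:],z,s); m=(a+b)/2; d=a-b
    if np.linalg.norm(d)<.03 or not(.40<m[0]<.60 and .0<m[1]<.22): continue
    w=np.degrees(np.arctan2(d[1],d[0]))%90; w=w-90 if w>45 else w
    if abs(w)<22: print("mid",m[:2].round(3),"len",np.linalg.norm(d).round(3),"along", "y" if abs(d[1])>abs(d[0]) else "x","yaw",w.round(2))
for q,z in(("clip",.075),("clip_levers",.121),("caddy",0)):
  for r in nets.pinpoint(q,p)[:3]: print(q,np.round(r["uv"],1),round(r["confidence"],2),onz(p,r["uv"],z,s).round(4))
go((.455,.107,.20))
E
```

```text
t: 21.92
tcp_pos: [0.4404, 0.1101, 0.2705]
tcp_rot: [2.414, 2.011, -0.0]
ft_force: [0.1, -0.6, 0.7]
width: 0.0853
finger_force: 0.0
mid [0.426 0.034] len 0.091 along y yaw -21.31
mid [0.464 0.17 ] len 0.054 along y yaw -11.63
mid [0.554 0.108] len 0.146 along y yaw -12.55
mid [0.444 0.071] len 0.03 along y yaw -8.12
mid [0.432 0.095] len 0.039 along y yaw -5.55
mid [0.517 0.048] len 0.039 along x yaw -16.46
mid [0.534 0.118] len 0.033 along y yaw -10.94
mid [0.429 0.137] len 0.033 along x yaw 0.14
mid [0.473 0.05 ] len 0.06 along x yaw -10.46
mid [0.5   0.194] len 0.048 along x yaw -10.5
mid [0.463 0.152] len 0.059 along y yaw -12.25
mid [0.5   0.188] len 0.044 along x yaw -11.81
clip [271.2 172.3] 0.59 [0.456  0.1046 0.075 ]
clip_levers [271.4 181.4] 0.73 [0.4544 0.1072 0.121 ]
caddy [303.  148.6] 0.72 [0.5079 0.1114 0.    ]
 tool shift mm [ 0.1 14.7 70.4] yaw_y deg -10.57 t 22.125
```

```bash
python3 -m creep '[{"tx":-1,"ty":15,"tz":50,"ax":0,"ay":0,"az":0.023,"fingers":1},{"tx":0,"ty":0,"tz":50,"ax":0,"ay":0,"az":0,"fingers":1},{"tx":0,"ty":0,"tz":0,"ax":0,"ay":0,"az":0,"fingers":1},{"tx":0,"ty":0,"tz":0,"ax":0,"ay":0,"az":0,"fingers":1}]'
python3 - <<'E'
from h import *
s=ctrl.sense(); p=eyes.get_image("wrist"); save("w5.png",p["frame"],1.5)
for q,z in(("clip",.075),("clip_levers",.121)):
  for r in nets.pinpoint(q,p)[:3]: print(q,np.round(r["uv"],1),round(r["confidence"],2),onz(p,r["uv"],z,s).round(4))
  for r in nets.trace(q,p)[:2]:
    c=cv2.minAreaRect(np.argwhere(r["pixels"])[:,::-1].astype(np.float32)); print("trace",r["uv"],round(r["confidence"],2),c, np.argwhere(r["pixels"]).min(0),np.argwhere(r["pixels"]).max(0))
print("TCPaxis px at z.121",proj(p,np.array([*s["tcp_pos"][:2],.121]),s), "z.075",proj(p,np.array([*s["tcp_pos"][:2],.075]),s))
E
```

```text
t: 22.62
tcp_pos: [0.4553, 0.1066, 0.1716]
tcp_rot: [-2.439, -1.981, -0.001]
ft_force: [0.5, -0.3, -0.6]
width: 0.0853
finger_force: 0.0
clip [254.3 200.4] 0.86 [0.4521 0.1058 0.075 ]
trace [257.5, 205.4] 0.7 ((260.0, 200.99996948242188), (67.99998474121094, 89.99998474121094), -0.0) [156 226] [246 294]
clip_levers [258.9 223.2] 0.91 [0.4558 0.1053 0.121 ]
trace [258.0, 206.0] 0.8 ((259.0, 200.99996948242188), (65.99998474121094, 89.99998474121094), -0.0) [156 226] [246 292]
trace [464.8, 302.0] 0.66 ((467.7307434082031, 324.1538391113281), (92.05958557128906, 128.20230102539062), 6.215636253356934) [256 416] [383 511]
TCPaxis px at z.121 [257.87117079 221.61822571] z.075 [257.7995733  198.74125805]
```

Well centred: the levers are at (259,223) and the tool axis at (258,222), square to the picture. I'll descend and squeeze.

```bash
python3 -m creep '[{"tx":0,"ty":0,"tz":32,"ax":0,"ay":0,"az":0,"fingers":1},{"tx":0,"ty":0,"tz":31,"ax":0,"ay":0,"az":0,"fingers":1},{"tx":0,"ty":0,"tz":0,"ax":0,"ay":0,"az":0,"fingers":1},{"tx":0,"ty":0,"tz":0,"ax":0,"ay":0,"az":0,"fingers":0.35}]' 30; python3 -m creep '[{"tx":0,"ty":0,"tz":0,"ax":0,"ay":0,"az":0,"fingers":0},{"tx":0,"ty":0,"tz":0,"ax":0,"ay":0,"az":0,"fingers":0},{"tx":0,"ty":0,"tz":0,"ax":0,"ay":0,"az":0,"fingers":0},{"tx":0,"ty":0,"tz":0,"ax":0,"ay":0,"az":0,"fingers":0},{"tx":0,"ty":0,"tz":0,"ax":0,"ay":0,"az":0,"fingers":0}]' 30
```

```text
t: 23.38
tcp_pos: [0.4551, 0.1072, 0.1085]
tcp_rot: [2.438, 1.982, 0.002]
ft_force: [0.3, 0.4, 1.0]
width: 0.0697
finger_force: 0.0
t: 24.0
tcp_pos: [0.4563, 0.1073, 0.1094]
tcp_rot: [2.436, 1.98, 0.006]
ft_force: [-0.8, -0.2, 10.9]
width: 0.0211
finger_force: 32.5
```

Squeezed to 21 mm, which is wide open. Now lift straight up.

```bash
python3 -m creep '[{"tx":0,"ty":0,"tz":-10,"ax":0,"ay":0,"az":0,"fingers":0},{"tx":0,"ty":0,"tz":-20,"ax":0,"ay":0,"az":0,"fingers":0},{"tx":0,"ty":0,"tz":-30,"ax":0,"ay":0,"az":0,"fingers":0},{"tx":0,"ty":0,"tz":-50,"ax":0,"ay":0,"az":0,"fingers":0},{"tx":0,"ty":0,"tz":-50,"ax":0,"ay":0,"az":0,"fingers":0},{"tx":0,"ty":0,"tz":-50,"ax":0,"ay":0,"az":0,"fingers":0},{"tx":0,"ty":0,"tz":-20,"ax":0,"ay":0,"az":0,"fingers":0},{"tx":0,"ty":0,"tz":0,"ax":0,"ay":0,"az":0,"fingers":0}]'
python3 - <<'E'
from h import *
s=ctrl.sense(); print(s["ft_force"],s["width"],s["finger_force"]); T=np.array(s["tcp_pos"]);M=R.from_rotvec(s["tcp_rot"]).as_matrix()
P=[eyes.get_image(n) for n in("wrist","scene")]
for q in("clip","clip_levers"):
  rs=[]
  for p in P:
    r=nets.pinpoint(q,p)[:2]
    for k in r: print(q,np.round(k["uv"],1),round(k["confidence"],2))
    e,d=ray(p,r[0]["uv"],s)
    # intersect with tool's xz? plane through TCP, normal tool y
    n=M[:,1] if p is P[1] else M[:,1]
    dt=M.T@d; et=M.T@(e-T); print("  tool coords on plane x=0:",((et-dt*et[0]/dt[0])*1000).round(1))
save("w6.png",P[0]["frame"],1.5)
go((.6195,-.141,.34))
E
```

```text
t: 25.0
tcp_pos: [0.4552, 0.107, 0.3396]
tcp_rot: [2.436, 1.98, 0.005]
ft_force: [0.1, -0.8, -0.7]
width: 0.0211
finger_force: 31.5
[ 0.06500946 -0.83857841 -0.69102572] 0.021067567164510016 31.460670232772827
clip [255.3 233.1] 0.62
  tool coords on plane x=0: [ 0.  -1.7 33.5]
clip [130.7 196. ] 0.73
clip [209.4 143.2] 0.69
  tool coords on plane x=0: [   0.  -220.7   81.1]
clip_levers [254.9 277.4] 0.96
  tool coords on plane x=0: [  0.   -1.5 -11.7]
clip_levers [150.8 221.4] 0.73
clip_levers [204.8 131.9] 0.6
  tool coords on plane x=0: [   0.  -187.9  185.1]
 tool shift mm [-208.7  213.    -4.5] yaw_y deg -11.8 t 25.3
```

```bash
python3 -m creep '[{"tx":-35,"ty":35,"tz":-1,"ax":0,"ay":0,"az":0,"fingers":0},{"tx":-35,"ty":35,"tz":-1,"ax":0,"ay":0,"az":0,"fingers":0},{"tx":-35,"ty":36,"tz":-1,"ax":0,"ay":0,"az":0,"fingers":0},{"tx":-35,"ty":36,"tz":-1,"ax":0,"ay":0,"az":0,"fingers":0},{"tx":-35,"ty":36,"tz":-1,"ax":0,"ay":0,"az":0,"fingers":0},{"tx":-33,"ty":35,"tz":0,"ax":0,"ay":0,"az":0,"fingers":0},{"tx":0,"ty":0,"tz":0,"ax":0,"ay":0,"az":-0.102,"fingers":0},{"tx":0,"ty":0,"tz":0,"ax":0,"ay":0,"az":0,"fingers":0},{"tx":0,"ty":0,"tz":0,"ax":0,"ay":0,"az":0,"fingers":0}]'
python3 - <<'E'
from h import *
s=ctrl.sense(); M=R.from_rotvec(s["tcp_rot"]).as_matrix()
D=R.from_euler('z',-5.95,degrees=True).as_matrix()@np.array([[0,1,0],[1,0,0],[0,0,-1.]])
print("rot to go",R.from_matrix(M.T@D).as_rotvec().round(4)); go((.6195,-.141,.31))
lsd=cv2.createLineSegmentDetector()
for nm in("wrist","top"):
  p=eyes.get_image(nm)
  for q,z in(("card_edge",.21),("clip",s["tcp_pos"][2]-.034)):
    for r in nets.pinpoint(q,p)[:2]: print(nm,q,np.round(r["uv"],1),round(r["confidence"],2),onz(p,r["uv"],z,s).round(4))
  for l in lsd.detect(cv2.cvtColor(p["frame"],cv2.COLOR_RGB2GRAY))[0][:,0]:
    a,b=onz(p,l[:2],.21,s),onz(p,l[2:],.21,s); m=(a+b)/2; d=a-b; d*=np.sign(d[1])
    if np.linalg.norm(d)>.025 and .60<m[0]<.64 and -.24<m[1]<-.04 and abs(d[0])<.25*d[1]: print(nm,"line",a[:2].round(4),b[:2].round(4),"yaw",np.degrees(np.arctan2(-d[0],d[1])).round(2),l.round(0))
E
```

```text
t: 26.42
tcp_pos: [0.62, -0.1396, 0.3416]
tcp_rot: [-2.334, -2.1, 0.001]
ft_force: [-0.2, -0.5, -1.2]
width: 0.0214
finger_force: 31.5
rot to go [-0.0019 -0.0008 -0.0014]
 tool shift mm [-1.4 -0.3 31.6] yaw_y deg -6.03 t 26.425
wrist clip [257.4 235.3] 0.96 [ 0.6195 -0.1414  0.3076]
wrist clip [265.   82.1] 0.51 [ 0.6332 -0.0507  0.3076]
wrist line [ 0.6143 -0.1608] [ 0.6254 -0.0573] yaw -6.11 [255. 207. 254.  98.]
wrist line [ 0.6056 -0.1283] [ 0.6021 -0.1623] yaw -5.81 [242. 177. 243. 209.]
wrist line [ 0.6237 -0.1756] [ 0.6191 -0.2118] yaw -7.16 [265. 219. 264. 251.]
wrist line [ 0.6316 -0.1654] [ 0.6351 -0.1289] yaw -5.57 [272. 209. 272. 174.]
wrist line [ 0.6258 -0.211 ] [ 0.6293 -0.1776] yaw -5.88 [270. 249. 271. 221.]
wrist line [ 0.6426 -0.1284] [ 0.6368 -0.1842] yaw -5.95 [280. 173. 279. 226.]
wrist line [ 0.6348 -0.0427] [ 0.6305 -0.074 ] yaw -7.9 [263.  79. 262. 117.]
wrist line [ 0.628  -0.0651] [ 0.6234 -0.096 ] yaw -8.36 [258. 107. 257. 142.]
wrist line [ 0.6234 -0.0972] [ 0.6169 -0.1597] yaw -5.92 [257. 143. 257. 206.]
wrist line [ 0.6377 -0.1885] [ 0.6395 -0.2342] yaw 2.3 [280. 229. 285. 267.]
wrist line [ 0.637  -0.2184] [ 0.6345 -0.1865] yaw 4.44 [281. 254. 277. 228.]
wrist line [ 0.6193 -0.1559] [ 0.6225 -0.1301] yaw -7.1 [259. 202. 259. 177.]
wrist line [ 0.6315 -0.0753] [ 0.6278 -0.1072] yaw -6.53 [263. 118. 263. 153.]
wrist line [ 0.6276 -0.1083] [ 0.6221 -0.163 ] yaw -5.73 [263. 154. 262. 208.]
wrist line [ 0.6319 -0.1851] [ 0.6334 -0.2119] yaw 3.26 [274. 227. 278. 249.]
top card_edge [300.2 155.1] 0.7 [ 0.6301 -0.1509  0.21  ]
top clip [304.8 150. ] 0.53 [ 0.6154 -0.1533  0.3076]
top line [ 0.6259 -0.0672] [ 0.6281 -0.0996] yaw 3.87 [274. 155. 284. 155.]
top line [ 0.6101 -0.1774] [ 0.6146 -0.1494] yaw -9.19 [308. 161. 300. 160.]
top line [ 0.6156 -0.1487] [ 0.6156 -0.1202] yaw -0.04 [299. 159. 291. 159.]
```

Card lines lie at columns 255–263 and the clip axis at about 258, so the clip is centred to within about 1 mm and the yaw matches. Lowering.

```bash
python3 -m creep '[{"tx":0,"ty":1,"tz":15,"ax":0,"ay":0,"az":0,"fingers":0},{"tx":0,"ty":0,"tz":15,"ax":0,"ay":0,"az":0,"fingers":0},{"tx":0,"ty":0,"tz":10,"ax":0,"ay":0,"az":0,"fingers":0},{"tx":0,"ty":0,"tz":10,"ax":0,"ay":0,"az":0,"fingers":0},{"tx":0,"ty":0,"tz":10,"ax":0,"ay":0,"az":0,"fingers":0},{"tx":0,"ty":0,"tz":10,"ax":0,"ay":0,"az":0,"fingers":0},{"tx":0,"ty":0,"tz":0,"ax":0,"ay":0,"az":0,"fingers":0},{"tx":0,"ty":0,"tz":0,"ax":0,"ay":0,"az":0,"fingers":0}]'
python3 - <<'E'
from h import *
s=ctrl.sense(); print(s["ft_force"],s["qvel"]); T=np.array(s["tcp_pos"])
w=eyes.get_image("wrist"); sc=eyes.get_image("scene")
for n,p in(("w",w),("s",sc)):
  for q,z in(("clip",T[2]-.034),("card_edge",.21)):
    for r in nets.pinpoint(q,p)[:2]: print(n,q,np.round(r["uv"],1),round(r["confidence"],2),onz(p,r["uv"],z,s).round(4))
  print("pred pin",proj(p,T-[0,0,.034],s),"card",proj(p,[.6205,-.141,.21],s))
g=cv2.cvtColor(w["frame"],cv2.COLOR_RGB2GRAY)
for l in cv2.createLineSegmentDetector().detect(g)[0][:,0]:
    if 225<l[0]<310 and 225<l[2]<310 and abs(l[0]-l[2])<8 and abs(l[1]-l[3])>18 and max(l[1],l[3])<330: print("seg",l.round(1))
save("w7.png",w["frame"][60:300,190:330],2)
E
```

```text
t: 27.72
tcp_pos: [0.6216, -0.1404, 0.2725]
tcp_rot: [-2.334, -2.103, -0.0]
ft_force: [-0.2, 0.1, -0.2]
width: 0.0215
finger_force: 31.5
[-0.22263439  0.13665002 -0.18226813] [ 4.24532313e-04 -4.66350362e-03 -5.21162870e-03 -2.75310358e-05
  6.28596439e-04  7.29186538e-04]
w clip [253.4 232.8] 0.72 [ 0.6188 -0.1401  0.2385]
w card_edge [256.9 220. ] 0.71 [ 0.6205 -0.1445  0.21  ]
pred pin [257.83830861 232.75506567] card [256.37165602 215.66823847]
s clip [132.1 197. ] 0.93 [0.2519 0.1675 0.2385]
s clip [323.3 166.5] 0.63 [ 0.6263 -0.1475  0.2385]
s card_edge [316.7 177.3] 0.59 [ 0.6097 -0.1401  0.21  ]
pred pin [320.01506556 166.43424312] card [318.97204089 175.39815672]
seg [285.  323.2 284.7 296.9]
seg [229.9 300.6 229.5 323.1]
seg [249.7 250.6 249.6 218.1]
seg [242.1 176.8 242.7 209.4]
seg [252.5 211.9 251.7  95.6]
seg [300.6 238.5 308.3 262.7]
seg [236.1 224.5 234.1 173.1]
seg [243.6 220.6 244.  249.4]
seg [270.7 255.6 271.1 219.4]
seg [262.5  81.8 261.  111.9]
seg [242.7 256.9 243.  315.6]
seg [255.6 108.1 253.9 184.4]
seg [259.2  89.4 260.5  64.3]
seg [271.9 324.4 271.1 256.9]
seg [261.  259.4 261.1 325.6]
seg [259.  141.9 259.1 115.6]
seg [233.3 256.9 234.3 298.2]
seg [256.7 299.4 256.6 258.1]
seg [229.6 266.7 235.  229.3]
seg [281.  195.7 279.2 225.8]
seg [279.8 229.3 284.8 266.8]
seg [280.5 300.7 281.4 254.4]
seg [274.9 169.4 274.8 115.6]
seg [265.9 221.9 265.1 250.6]
seg [259.  326.9 259.  301.9]
seg [276.  106.9 276.4  65.6]
seg [279.7  50.6 278.3 106.9]
seg [271.7 210.5 273.9 189.3]
seg [294.9 259.5 289.9 238. ]
seg [281.4 255.5 276.6 227.9]
seg [237.6 229.3 233.1 256.7]
seg [279.2 173.  280.  194.3]
seg [262.3 113.1 260.9 211.9]
seg [273.5 253.1 274.7 290.6]
seg [239.1 279.3 241.2 254.3]
seg [259.1 205.6 259.3 148.1]
seg [278.3 113.1 276.7 169.4]
seg [273.9 227.  277.5 249.5]
seg [238.1 244.4 241.  224.4]
```

```bash
python3 -c "
from station import ctrl
print(ctrl.close_job())"
```

```text
the job is handed in; nothing more can be done
None
```

The door is latched shut, and the clip is held wide open, square over the middle of the card's top edge and straddling it by about 2 cm without touching; I handed the job in at about 28 s, but an early attempt to shut the door stalled with the gripper against the cupboard, with the wrist force peaking near 73 N, so the 40 N limit on body contact may have been passed.

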